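# Tidy the baking tools into their holders

### The arm

A 7-joint arm with a two-finger parallel gripper is mounted at the origin on the work surface. World frame = base frame: x ahead of the robot, y to its left, z up, the work surface at z = 0. Lengths are in m, angles in rad, forces in N, time in s.
With the tool pointing down it reaches from about 0.4 to 0.85 m from the base axis. Payload 6.9 kg.
Tool frame: the origin (TCP) lies between the finger pads; the fingertips stand 19 mm ahead of it and the grasp point (between the pads) is the TCP; z points along the fingers, y is the line along which they close (so a half turn about z gives the same grasp; the last joint's range is limited). The gripper opens to 85 mm and grips with 20 to 120 N. Pads are 22 mm wide; open, the fingers measure 114 mm over their backs; the gripper's body (76 mm by 85 mm) begins 54 mm behind the grasp point. The pads swing forward as they close: fully open they stand 13 mm farther back than shut.
Start: joints at [0.105, 0.507, -0.238, 1.5, 0.126, 1.149, -0.155], TCP at [0.625, -0, 0.25] pointing down, gripper open.
Joint ranges: [-3.08, 3.08], [-0.24, 2.05], [-1.43, 1.35], [0, 2.5], [-1.52, 4.66], [0.17, 1.96], [-2.89, 2.89]. Speed limits (rad/s): [2.39, 2.39, 3.14, 3.14, 3.14, 3.14, 3.14].

### API

Orientations are given as a unit quaternion [x, y, z, w].
In Python, from cell import bot, eyes gives the robot as it stands. The module is installed in compiled form; this text tells all that it offers.
- The arm moves only by the tool move_arm, never from a script. Its argument "steps" is a list of rows, each a list of 5 numbers: the shift along the tool's x, y, z scaled (see below), then the turn about the tool's z scaled (see below), then the opening, from 0 (shut) to 1 (fully open). A call has 1 to 10 rows; each row shifts and turns the commanded pose from where the row before left it, along the tool's axes as they then stand; what a row does not reach is not made up. The controller multiplies each number of a shift by 150 mm and each number of a turn by 360 degrees. A row lasts 1/12 s, in which the tool goes at most 41.7 mm and 7.16 degrees, less where a joint would pass 70% of its speed; a pose out of reach is approached as far as the arm can. A call with a number of a shift or a turn outside -1 to 1 is refused whole. A call with a gripper value outside its range is refused whole. The fingers move at their own pace and stop on an object; "grip_force" is the grip in N (left out, the last holds). Time passes only in rows, so rows that do not move let the fingers close. It gives the time, the measured TCP pose, the force, the opening and the grip force at its end, in the units of the state.
- bot.observe(): the state, without advancing time (a new reading comes with each control period).
- eyes.get_image(name): name is "scene" or "side" or "wrist"; returns (picture, depth): 420x560x3 uint8, red, green, blue; 420x560 float32, m along the optical axis (not along the pixel's ray), 0 where there is no reading.
- eyes.camera_model(name): a dict with "intrinsics" (3x3 intrinsics, pixels), "R" (3x3) and "t" (3): a world point X has camera coordinates R X + t; the wrist camera has in their place "mount" (4x4, takes a point from camera to tool coordinates, whose origin is the TCP and whose axes are the flange's). Camera axes: x right, y down, z forward; pixel columns grow to the right and rows downward; lengths in m; the calibration is good to about 2 mm. A picture is of the moment at which its call begins: read the wrist's pose just before it. camera_model takes no time and is no camera call.
- bot.close_job(): hands the job in; it is judged then, once.
The state is a dict: "time_s": time; "joint_positions": joint angles; "dq": joint speeds; "joint_torque": joint torques, N m; "ee_pos": TCP position; "tcp_rot": TCP orientation; "ft_force": force on the tool from outside, world axes, zero at the start; "moment": the same for the moment, N m; "grip_width": finger opening in m; "grasp_force": force on a finger pad.
Only numpy, scipy, OpenCV 4.12 (cv2) and the standard library are available. Lean on these libraries where they do the work, as an engineer would, in place of code of your own. Each camera call takes 0.05 s, during which the arm holds its last target. There are 200 camera calls.

### The job

Put the decorating tools away after the baking session: take the wooden spoon and the red pastry brush off the grey slanted rest and stand each one upright on its handle end, the spoon in the wide green cup and the brush in the narrow blue tube, with the handle down to the bottom and the head up. Do not shift or tip the yellow paper cup, the jar or the copper cutter ring.

Things in the scene. Friction and masses are not known exactly. Their poses are not given: they have to be found in the camera images.
- spoon: Wooden spoon, 271 mm long, 60 g. Origin: centre of the handle's foot end; z axis along the handle, foot to head; y across the flat head. Handle 14 (y) by 12 mm (x), last 12 mm at the foot tapered to 10 by 8; head (42 mm wide, 10 thick) begins 206 mm from the foot. Starts in a lane of the rest, z axis slanting up at 45 degrees, head away from the robot, y level.
- brush: Pastry brush with red handle, steel ferrule and yellow head, 271 mm long, about 70 g. Origin, axes and handle exactly as the spoon's; the head (36 mm wide in y, 14 mm thick) begins 205 mm from the foot. Starts in the other lane of the rest.
- spoon_grip (a point): Point on the spoon's handle axis 145 mm from the foot: a good place to grip across the 14 mm width (y).
- brush_grip (a point): Point on the brush's handle axis 145 mm from the foot: a good place to grip across the 14 mm width (y).
- rest: Fixed grey rest. Origin on the table under its middle; x: level direction the tools point (foot to head). Base 180 (x) by 210 by 8 mm; lanes at y = +60 and -60. A foot stands at x = -85 behind a 22 mm high lip; 190 mm up the handle (x = 57, 137 mm high) it lies on a cross bar between side guides 2 mm clear of it and 10 mm high. Between foot and bar the handle is free all round.
- crock: Fixed wide green cup, open on top, 105 mm high, outer diameter 62 mm, inner diameter 52 mm, inner floor 6 mm above the table. Origin at the centre of its underside, z up.
- crock_mouth (a point): Centre of the green cup's rim, 105 mm above the table.
- sleeve: Fixed narrow blue tube, closed at the bottom, on a round foot of diameter 72 mm and 6 mm thick. Tube 105 mm high, outer diameter 34 mm, inner diameter 26 mm, inner floor 6.5 mm above the table. Origin at the centre of its underside, z up.
- sleeve_mouth (a point): Centre of the blue tube's rim, 105 mm above the table.
- cup: Bystander: empty yellow paper cup, 64 mm across the rim, 65 mm high, 30 g, loose. Origin at the centre of its underside.
- jar: Bystander: closed glass jar with red cap, diameter 54 mm, 85 mm high, loose. Origin at the centre of its underside.
- cutter: Bystander: copper ring-shaped biscuit cutter, diameter 68 mm, 22 mm high, loose. Origin at the centre of its underside.
Things that resemble listed ones, but are neither listed nor needed, are in the scene too. Leave any pink look-alike of the crock alone.

How it is judged:
At the end, for the whole second after the job is handed in: Spoon stands handle down in the green cup, brush in the blue tube: foot ends within 26 mm (cup) and 13 mm (tube) of the holder's axis and at the bottom, at most 22 mm above the table; spoon leaning under 0.6 rad, brush under 0.25 rad; both at rest (horizontal distance between spoon and crock below 0.026 m and z of spoon in the frame of crock below 0.022 m and angle between spoon's own z axis and vertical below 0.6 rad and horizontal distance between brush and sleeve below 0.013 m and z of brush in the frame of sleeve below 0.022 m and angle between brush's own z axis and vertical below 0.25 rad and linear speed of each of spoon, brush below 0.03 m/s); the robot touches nothing.
It fails at once if the yellow paper cup is shifted by more than 30 mm or tipped (distance of cup from where it was at the start of the episode above 0.03 m or angle between cup's own z axis and vertical above 0.5 rad).
It fails at once if the jar is shifted by more than 30 mm or tipped (distance of jar from where it was at the start of the episode above 0.03 m or angle between jar's own z axis and vertical above 0.5 rad).
It fails at once if the cutter ring is shifted by more than 30 mm or tipped (distance of cutter from where it was at the start of the episode above 0.03 m or angle between cutter's own z axis and vertical above 0.5 rad).
It also fails if it takes over 72 s, if anything falls off the work surface, if the arm or the gripper's body presses on something with over 40 N, if the wrist force passes 120 N, or if a joint passes its speed limit or range.

## Working session

There is one attempt and no reset: what is moved stays moved. The work goes in short steps, Python scripts to look and compute and a tool call to move; the robot and the scene stay as the last step left them, time stands still between calls to the robot, and variables do not carry over. Pictures are saved under pics/ and viewed, at most 10 in all, crops included, and the job is handed in when it is done.

Besides the shell and the picture viewer there is one more tool, called after "Call:" as name([rows], argument=value, ...), one row to a line, values as JSON. move_arm: Moves the arm, as the interface text tells. Its arguments: {"type":"object","properties":{"steps":{"type":"array"},"grip_force":{"type":"number"}},"required":["steps"]}

```bash
mkdir -p pics; cat > h.py <<'E'
import numpy as np,cv2
from scipy.spatial.transform import Rotation as Rn
from cell import bot,eyes
def cam(n):
    m=eyes.camera_model(n);K=np.array(m["intrinsics"])
    if n!="wrist": return K,np.array(m["R"]),np.array(m["t"])
    s=bot.observe();T=np.eye(4);T[:3,:3]=Rn.from_quat(s["tcp_rot"]).as_matrix();T[:3,3]=s["ee_pos"]
    W=np.linalg.inv(T@np.array(m["mount"]));return K,W[:3,:3],W[:3,3]
def grab(n):
    c=cam(n);p,d=eyes.get_image(n);return p,d,c
def cloud(d,c):
    K,R,t=c;v,u=np.mgrid[:d.shape[0],:d.shape[1]]
    P=np.stack([(u-K[0,2])/K[0,0]*d,(v-K[1,2])/K[1,1]*d,d],-1)
    return (P-t)@R
def plane(uv,z,c):
    K,R,t=c;r=R.T@np.linalg.inv(K)@np.array([uv[0],uv[1],1.]);o=-R.T@t
    return o+r*(z-o[2])/r[2]
E
python3 - <<'E'
from h import *
for n in("scene","side"):
    p,d,c=grab(n);cv2.imwrite(f"pics/{n}.png",p[:,:,::-1]);np.savez(f"{n}.npz",p=p,d=d,K=c[0],R=c[1],t=c[2])
    print(n,-c[1].T@c[2],c[1][2],(d>0).mean())
s=bot.observe();print(s)
E
```

```text
scene [1.17882841 0.19782581 0.63024706] [-0.71895981 -0.25212657 -0.64771057] 0.99578231292517
side [ 0.34956616 -0.7721766   0.61802732] [ 0.25548325  0.81163523 -0.52533472] 0.9958673469387755
{'time_s': 0.1, 'joint_positions': array([ 0.10547892,  0.50823724, -0.23752877,  1.5010251 ,  0.12575114,
        1.14890031, -0.15479796]), 'dq': array([ 9.95069635e-04, -1.26085252e-04, -4.38135371e-05, -3.64145342e-03,
        1.00134610e-03, -6.15608130e-04,  5.10882472e-04]), 'joint_torque': array([-4.60960451e-03, -6.21825886e+01, -2.19466478e+00, -2.50204021e+01,
        1.25371566e-02,  7.74859713e-03, -3.76228832e-05]), 'ee_pos': array([ 6.24586131e-01, -7.66185840e-05,  2.49529440e-01]), 'tcp_rot': array([ 7.07087983e-01,  7.07125139e-01, -5.84125238e-04, -5.29303754e-04]), 'ft_force': array([-0.27921275,  0.16994442, -0.20845347]), 'moment': array([ 0.00870709, -0.01136898, -0.0325187 ]), 'grasp_force': 0.0, 'grip_width': 0.08525150974810082}
```

View pics/scene.png

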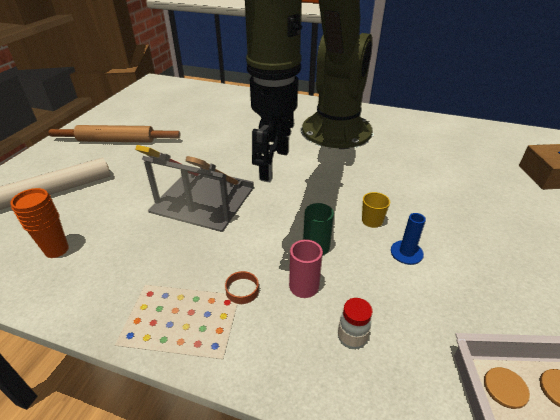

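View pics/side.png

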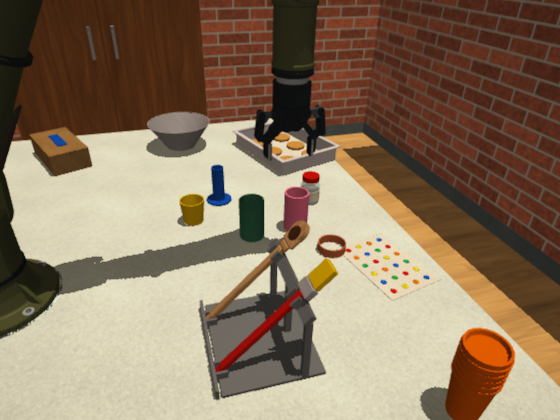

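The scene view shows the green cup at about (318,230), blue tube (412,235), pink decoy (306,268), yellow cup (375,210), cutter (242,287) and jar (355,322). In the side view, the brush is in the near lane (red, from (218,368) to (325,275)) and the spoon in the far lane (from (210,317) to (298,233)).

The tool always points down. So I plan to grip near the head, stand the tool up by pivoting it against the rest's lip, then lift it and insert it.

```bash
python3 - <<'E'
from h import *
H={}
rg={"scene":{"crock":(290,195,345,260),"blue":(385,205,435,270),"yellow":(355,185,395,232),"cutter":(215,265,268,308),"jarcap":(335,295,380,325)},
"side":{"crock":(230,185,272,248),"blue":(200,155,240,212),"yellow":(172,190,210,230),"cutter":(310,230,352,262),"jarcap":(298,168,325,186),"brushred":(210,285,305,378),"brushhead":(300,255,345,298),"spoon":(203,240,284,325),"spoonhead":(284,215,315,252)}}
col={"crock":(45,95,60,20),"blue":(100,125,120,40),"yellow":(18,32,120,60),"cutter":(0,15,90,40),"jarcap":(0,8,150,60),"brushred":(0,8,150,60),"brushhead":(18,32,120,60),"spoon":(5,20,70,40),"spoonhead":(5,20,70,40)}
for n in rg:
    f=np.load(n+".npz");c=(f["K"],f["R"],f["t"]);P=cloud(f["d"],c);hsv=cv2.cvtColor(f["p"],cv2.COLOR_RGB2HSV).astype(int)
    for k,(a,b,e,g) in rg[n].items():
        h0,h1,s0,v0=col[k];m=(hsv[...,0]>=h0)&(hsv[...,0]<=h1)&(hsv[...,1]>s0)&(hsv[...,2]>v0)&(f["d"]>0)
        M=np.zeros_like(m);M[b:g,a:e]=m[b:g,a:e]
        nn,l,st,_=cv2.connectedComponentsWithStats(M.astype(np.uint8));
        if nn<2: print(n,k,"none");continue
        M=l==1+st[1:,4].argmax();X=P[M]
        q=np.percentile(X,[2,98],axis=0).round(3);print(n,k,len(X),q.tolist())
        if k in("brushred","spoon"):
            X=X[X[:,2]>.02];mu=np.median(X,0);
            for _ in range(4):
                v=np.linalg.svd(X-mu,full_matrices=False)[2][0];v*=np.sign(v[2]);r=np.linalg.norm((X-mu)-np.outer((X-mu)@v,v),axis=1);X=X[r<max(.012,0)];mu=X.mean(0)
            print("   axis",mu.round(4),v.round(4),"n",len(X),"yaw",np.degrees(np.arctan2(v[1],v[0])),"elev",np.degrees(np.arcsin(v[2])))
        if k in("crock","blue"):
            T=X[X[:,2]>.097];
            (x,y),r=cv2.minEnclosingCircle(T[:,:2].astype(np.float32));print("   rim",x,y,r,T[:,2].max())
            B=X[(X[:,2]>.03)&(X[:,2]<.09)][:,:2];A=np.c_[2*B,np.ones(len(B))];s=np.linalg.lstsq(A,(B**2).sum(1),rcond=None)[0];print("   cyl fit",s[:2],np.sqrt(s[2]+s[:2]@s[:2]))
E
```

```text
scene crock 1081 [[0.532, 0.049, 0.013], [0.59, 0.106, 0.104]]
   rim 0.56041419506073 0.07764019072055817 0.03223694488406181 0.10650449728420044
   cyl fit [0.56172595 0.0767626 ] 0.028450747729462968
scene blue 1032 [[0.494, 0.243, 0.002], [0.544, 0.302, 0.104]]
   rim 0.5134053230285645 0.2723158001899719 0.017065955325961113 0.10576152841108019
   cyl fit [0.5135992  0.27299701] 0.015084450463227641
scene yellow 784 [[0.397, 0.156, 0.002], [0.458, 0.21, 0.064]]
scene cutter 577 [[0.698, -0.066, -0.001], [0.769, -0.001, 0.022]]
scene jarcap 622 [[0.742, 0.175, 0.072], [0.785, 0.218, 0.085]]
side crock 1078 [[0.528, 0.042, 0.004], [0.584, 0.102, 0.103]]
   rim 0.5586084127426147 0.07272276282310486 0.0321548655629158 0.10633036323786701
   cyl fit [0.55658718 0.07212692] 0.028561135258353663
side blue 534 [[0.482, 0.239, 0.002], [0.539, 0.288, 0.102]]
   rim 0.5096591114997864 0.26935014128685 0.01815325766801834 0.10381044003890054
   cyl fit [0.50900686 0.26649746] 0.012862826285188854
side yellow 642 [[0.398, 0.15, 0.001], [0.453, 0.212, 0.063]]
side cutter 449 [[0.694, -0.07, -0.002], [0.771, -0.003, 0.022]]
side jarcap 159 [[0.736, 0.171, 0.07], [0.78, 0.216, 0.085]]
side brushred 1020 [[0.403, -0.32, 0.016], [0.538, -0.304, 0.156]]
   axis [ 0.4715 -0.3145  0.0878] [ 0.7041 -0.0104  0.71  ] n 972 yaw -0.8423524366877964 elev 45.23303336034424
side brushhead 547 [[0.557, -0.332, 0.172], [0.592, -0.298, 0.204]]
side spoon 842 [[0.406, -0.201, 0.006], [0.549, -0.156, 0.162]]
   axis [ 0.4782 -0.1949  0.0909] [ 0.704  -0.007   0.7102] n 769 yaw -0.565855221947601 elev 45.24945301377328
side spoonhead 519 [[0.551, -0.215, 0.0], [0.693, 0.061, 0.202]]
```

Call:
move_arm([
  [0,0,0,0.0192,1],
  [0,0,0,0.0192,1],
  [0,0,0,0.0192,1],
  [0,0,0,0.0192,1],
  [0,0,0,0.0192,1],
  [0,0,0,0.0192,1],
  [0,0,0,0.0192,1],
  [0,0,0,0.0192,1],
  [0,0,0,0.0192,1],
  [0,0,0,0.0192,1],
], grip_force=30)

```text
time_s: 0.93
ee_pos: [0.6247, -0.0, 0.2498]
tcp_rot: [0.984, 0.178, -0.001, -0.0]
ft_force: [0.9, 0.4, 0.6]
grip_width: 0.0855
grasp_force: 0.0
```

Call:
move_arm([
  [0,0,0,0.0192,1],
  [0,0,0,0.0192,1],
  [0,0,0,0.0192,1],
  [-0.06,0.2,0,0,1],
  [-0.06,0.2,0,0,1],
  [-0.06,0.2,0,0,1],
  [-0.06,0.2,0,0,1],
  [-0.06,0.2,0,0,1],
  [-0.06,0.2,0,0,1],
  [0,0.08,0,0,1],
])

```text
time_s: 1.77
ee_pos: [0.5687, -0.1976, 0.2502]
tcp_rot: [1.0, -0.002, -0.001, 0.001]
ft_force: [0.1, -0.8, -0.1]
grip_width: 0.0857
grasp_force: 0.0
```

```bash
python3 - <<'E'
from h import *
s=bot.observe();print(s["time_s"],s["ee_pos"],s["tcp_rot"],s["joint_positions"].round(2))
p,d,c=grab("wrist");cv2.imwrite("pics/w1.png",p[:,:,::-1]);P=cloud(d,c)
hsv=cv2.cvtColor(p,cv2.COLOR_RGB2HSV).astype(int)
near=(d>0)&(P[...,2]>.15)&(P[...,2]<.22)
n,l,st,ce=cv2.connectedComponentsWithStats(near.astype(np.uint8))
for i in range(1,n):
    if st[i,4]>150: print(st[i],np.percentile(P[l==i],[2,50,98],axis=0).round(3).tolist(),hsv[l==i].mean(0))
E
```

```text
1.7667 [ 0.56874195 -0.19762906  0.2502045 ] [ 9.99997175e-01 -1.70502045e-03 -9.75185091e-04  1.33828997e-03] [ 0.17  0.47  0.19  1.57 -0.09  1.11 -1.19]
[ 242  194   73   79 4135] [[0.534, -0.213, 0.153], [0.577, -0.194, 0.194], [0.596, -0.175, 0.206]] [ 14.87158404 152.38694075  80.09334946]
[ 421  199  115   78 5039] [[0.53, -0.328, 0.153], [0.573, -0.309, 0.191], [0.594, -0.295, 0.207]] [ 20.56419925 189.1436793  115.03909506]
```

View pics/w1.png

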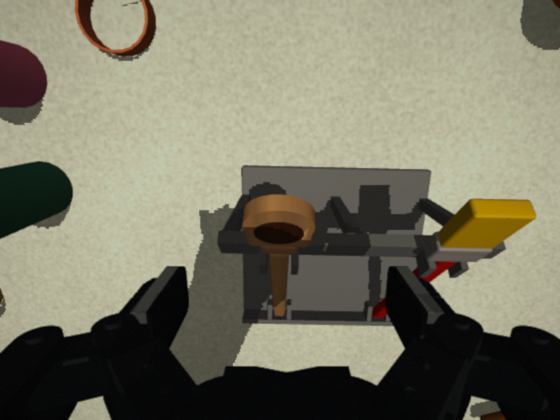

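The wrist view shows the spoon head at (278,220), about y = -0.194, and the brush head at (490,222), about y = -0.312. Both agree with the fixed-camera estimates, so I'll descend on the spoon head.

Call:
move_arm([
  [0,0,0,0,1],
  [0,0,0.12,0,1],
  [0,0,0.12,0,1],
  [0,0,0.12,0,1],
  [0,0,0.11,0,1],
  [0,0,0,0,1],
  [0,0,0,0,1],
])

```text
time_s: 2.4
ee_pos: [0.5717, -0.1901, 0.1791]
tcp_rot: [1.0, 0.002, -0.001, -0.001]
ft_force: [0.3, 0.1, 1.1]
grip_width: 0.0855
grasp_force: 0.0
```

Call:
move_arm([
  [0,0,0,0,0.2],
  [0,0,0,0,0.2],
  [0,0,0,0,0.2],
  [0,0,0,0,0.2],
  [0,0,0,0,0.2],
  [0,0,0,0,0.2],
  [0,0,0,0,0.2],
  [0,0,0,0,0.2],
], grip_force=30)

```text
time_s: 3.07
ee_pos: [0.5719, -0.1921, 0.1808]
tcp_rot: [1.0, 0.001, 0.001, -0.0]
ft_force: [-1.1, 1.6, 6.7]
grip_width: 0.0417
grasp_force: 30.2
```

Call:
move_arm([
  [-0.072,0,-0.062,0,0.2],
  [-0.072,0,-0.062,0,0.2],
  [-0.08,0,-0.055,0,0.2],
  [-0.08,0,-0.055,0,0.2],
  [-0.086,0,-0.044,0,0.2],
  [-0.086,0,-0.044,0,0.2],
  [0,0,0,0,0.2],
])

```text
time_s: 3.65
ee_pos: [0.4971, -0.1928, 0.2296]
tcp_rot: [1.0, 0.0, -0.0, -0.0]
ft_force: [0.4, 2.3, 1.1]
grip_width: 0.0415
grasp_force: 30.9
```

```bash
python3 - <<'E'
from h import *
p,d,c=grab("side");cv2.imwrite("pics/s2.png",p[:,:,::-1])
E
```

```text
(no output)
```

View pics/s2.png

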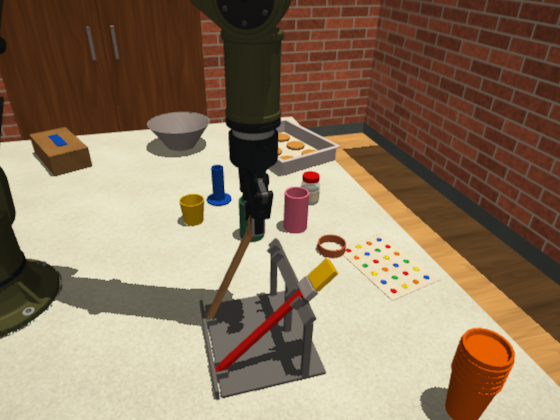

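The side view shows the spoon pivoting about its foot at (212,315), with the gripper at (258,215). I'll continue the arc to vertical.

Call:
move_arm([
  [-0.09,0,-0.034,0,0.2],
  [-0.09,0,-0.034,0,0.2],
  [-0.095,0,-0.022,0,0.2],
  [-0.095,0,-0.022,0,0.2],
  [-0.096,0,-0.011,0,0.2],
  [-0.096,0,-0.011,0,0.2],
  [-0.06,0,0,0,0.2],
  [-0.06,0,0,0,0.2],
  [0,0,0,0,0.2],
])

```text
time_s: 4.45
ee_pos: [0.3958, -0.1926, 0.2479]
tcp_rot: [1.0, 0.001, -0.001, -0.0]
ft_force: [0.7, 1.6, -0.9]
grip_width: 0.0416
grasp_force: 31.9
```

```bash
python3 - <<'E'
from h import *
s=bot.observe();print(s["ee_pos"],s["ft_force"],s["joint_positions"].round(2))
p,d,c=grab("side");cv2.imwrite("pics/s3.png",p[:,:,::-1]);P=cloud(d,c)
x0,y0=s["ee_pos"][:2];hsv=cv2.cvtColor(p,cv2.COLOR_RGB2HSV)
m=(abs(P[...,0]-x0)<.08)&(abs(P[...,1]-y0)<.04)&(P[...,2]>.03)&(P[...,2]<.2)&(hsv[...,0]<20)&(hsv[...,1]>70)
X=P[m];
for z in(.05,.08,.11,.14,.17):
    q=X[abs(X[:,2]-z)<.012];print(z,len(q),np.median(q,0).round(3) if len(q) else "")
E
```

```text
[ 0.39579985 -0.19259701  0.24794986] [ 0.73686875  1.57256942 -0.88914595] [ 0.22  0.23  0.22  1.96 -0.06  0.96 -1.1 ]
0.05 61 [ 0.404 -0.198  0.05 ]
0.08 60 [ 0.404 -0.199  0.08 ]
0.11 66 [ 0.404 -0.199  0.11 ]
0.14 67 [ 0.403 -0.199  0.141]
0.17 76 [ 0.402 -0.2    0.169]
```

Call:
move_arm([
  [0,0,-0.1,0,0.2],
  [0,0,-0.2,0,0.2],
  [0,0,-0.2,0,0.2],
  [0,0,-0.2,0,0.2],
  [0,0,-0.13,0,0.2],
  [0.07,-0.1,0,0,0.2],
  [0.1,-0.15,0,0,0.2],
  [0.1,-0.17,0,0,0.2],
  [0.1,-0.17,0,0,0.2],
  [0.1,-0.17,0,0,0.2],
])

```text
time_s: 5.33
ee_pos: [0.4687, -0.0776, 0.3722]
tcp_rot: [1.0, 0.001, -0.001, 0.0]
ft_force: [0.1, -0.4, -1.3]
grip_width: 0.0414
grasp_force: 31.7
```

Call:
move_arm([
  [0.1,-0.17,0,0,0.2],
  [0.1,-0.17,0,0,0.2],
  [0.1,-0.17,0,0,0.2],
  [0.1,-0.17,0,0,0.2],
  [0.09,-0.17,0,0,0.2],
  [0.06,-0.1,0,0,0.2],
  [0.04,-0.07,0,0,0.2],
  [0,0,0,0,0.2],
  [0,0,0,0,0.2],
])

```text
time_s: 6.08
ee_pos: [0.5561, 0.0742, 0.372]
tcp_rot: [1.0, 0.001, -0.001, 0.001]
ft_force: [-0.6, -1.4, -0.5]
grip_width: 0.0417
grasp_force: 31.6
```

```bash
cat > vert.py <<'E'
from h import *
import sys
s=bot.observe();print(s["time_s"],s["ee_pos"],s["ft_force"],s["grip_width"])
x0,y0,z0=s["ee_pos"]
for n in("side","scene"):
    p,d,c=grab(n);cv2.imwrite(f"pics/{n}_{s['time_s']:.2f}.png",p[:,:,::-1]);P=cloud(d,c)
    hsv=cv2.cvtColor(p,cv2.COLOR_RGB2HSV)
    X=P[(abs(P[...,0]-x0)<.06)&(abs(P[...,1]-y0)<.05)&(P[...,2]>.107)&(P[...,2]<z0-.02)&(hsv[...,1]>70)&(hsv[...,0]<20)]
    print(n,"zmin",X[:,2].min() if len(X) else None)
    for z in np.arange(.11,z0-.03,.03):
        q=X[abs(X[:,2]-z)<.012]
        if len(q)>5:print(z.round(3),len(q),np.median(q,0).round(3))
E
python3 vert.py
```

```text
6.0833 [0.55612208 0.07417427 0.37195693] [-0.63884636 -1.36458416 -0.45468088] 0.04170012159128923
side zmin 0.1313931446934006
0.14 29 [0.562 0.069 0.142]
0.17 45 [0.562 0.068 0.171]
0.2 47 [0.562 0.067 0.201]
0.23 56 [0.561 0.068 0.23 ]
0.26 62 [0.561 0.068 0.26 ]
0.29 56 [0.56  0.068 0.289]
0.32 64 [0.56  0.068 0.32 ]
scene zmin 0.1307605305914622
0.14 40 [0.569 0.076 0.141]
0.17 65 [0.57  0.076 0.171]
0.2 72 [0.57  0.076 0.2  ]
0.23 76 [0.57  0.076 0.231]
0.26 85 [0.569 0.075 0.26 ]
0.29 97 [0.569 0.075 0.291]
0.32 111 [0.569 0.075 0.32 ]
```

The spoon hangs vertical with its foot at about (0.563, 0.073, 0.131), over the cup. Lowering it.

Call:
move_arm([
  [-0.02,0,0.1,0,0.2],
  [0,0,0.16,0,0.2],
  [0,0,0.16,0,0.2],
  [0,0,0.16,0,0.2],
  [0,0,0.13,0,0.2],
  [0,0,0.08,0,0.2],
  [0,0,0.03,0,0.2],
  [0,0,0,0,0.2],
])

```text
time_s: 6.85
ee_pos: [0.5524, 0.0734, 0.2492]
tcp_rot: [1.0, 0.0, -0.001, 0.0]
ft_force: [-0.4, -0.8, -2.0]
grip_width: 0.0413
grasp_force: 31.7
```

Call:
move_arm([
  [0,0,0,0,1],
  [0,0,0,0,1],
  [0,0,0,0,1],
  [0,0,-0.1,0,1],
  [0,0,-0.25,0,1],
  [0,0,-0.25,0,1],
  [0,0,-0.2,0,1],
  [0,0,0,0,1],
])

```text
time_s: 7.52
ee_pos: [0.5553, 0.075, 0.3772]
tcp_rot: [1.0, 0.001, 0.006, -0.001]
ft_force: [0.1, -0.1, -0.3]
grip_width: 0.0855
grasp_force: 0.0
```

```bash
python3 - <<'E'
from h import *
p,d,c=grab("side");cv2.imwrite("pics/s4.png",p[:,:,::-1])
E
```

```text
(no output)
```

View pics/s4.png

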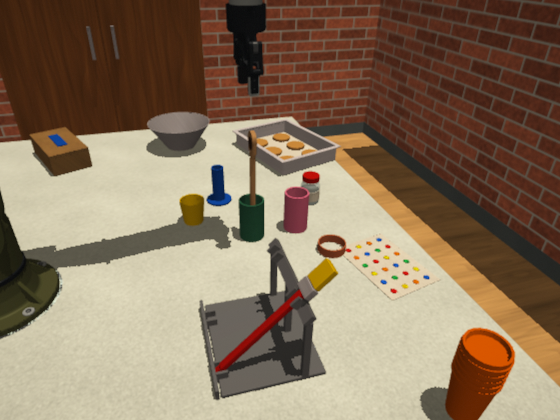

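The spoon stands in the green cup at (252,170), and the brush is still in its lane. Moving to the brush.

Call:
move_arm([
  [0.01,0.12,0,0,1],
  [0.01,0.2,0,0,1],
  [0.01,0.24,0,0,1],
  [0.01,0.24,0,0,1],
  [0.01,0.24,0,0,1],
  [0.01,0.24,0,0,1],
  [0.01,0.24,0,0,1],
  [0.01,0.24,0,0,1],
  [0.01,0.24,0,0,1],
  [0.01,0.24,0,0,1],
])

```text
time_s: 8.4
ee_pos: [0.5685, -0.2628, 0.3693]
tcp_rot: [1.0, 0.001, -0.0, -0.0]
ft_force: [0.0, 0.2, -0.3]
grip_width: 0.0855
grasp_force: 0.0
```

Call:
move_arm([
  [0.01,0.2,0,0,1],
  [0,0.13,0.1,0,1],
  [0,0,0.2,0,1],
  [0,0,0.2,0,1],
  [0,0,0.2,0,1],
  [0,0,0.1,0,1],
  [0,0,0,0,1],
  [0,0,0,0,1],
  [0,0,0,0,1],
])

```text
time_s: 9.15
ee_pos: [0.5711, -0.311, 0.251]
tcp_rot: [1.0, 0.001, 0.001, 0.0]
ft_force: [-0.7, 0.6, 0.3]
grip_width: 0.0849
grasp_force: 0.0
```

```bash
python3 - <<'E'
from h import *
s=bot.observe();print(s["time_s"],s["ee_pos"],s["tcp_rot"])
p,d,c=grab("wrist");P=cloud(d,c);np.set_printoptions(suppress=True)
hsv=cv2.cvtColor(p,cv2.COLOR_RGB2HSV).astype(int)
m=(d>0)&(P[...,2]>.15)&(P[...,2]<.215)&(abs(P[...,1]+.31)<.035)&(P[...,0]>.53)&(P[...,0]<.61)&(hsv[...,0]>17)&(hsv[...,0]<34)&(hsv[...,1]>120)
print(m.sum(),np.percentile(P[m],[2,50,98],axis=0).round(3))
E
```

```text
9.15 [ 0.57110762 -0.31097358  0.25096548] [9.99998783e-01 1.27708662e-03 7.68248696e-04 4.60516112e-04]
2838 [[ 0.558 -0.33   0.179]
 [ 0.583 -0.314  0.201]
 [ 0.594 -0.298  0.207]]
```

Call:
move_arm([
  [0,0.015,0.12,0,1],
  [0,0,0.15,0,1],
  [0,0,0.13,0,1],
  [0,0,0.08,0,1],
  [0,0,0,0,1],
  [0,0,0,0,1],
])

```text
time_s: 9.7
ee_pos: [0.571, -0.3131, 0.1787]
tcp_rot: [1.0, 0.001, 0.0, 0.0]
ft_force: [-0.2, 0.4, 0.8]
grip_width: 0.0853
grasp_force: 0.0
```

Call:
move_arm([
  [0,0,0,0,0.2],
  [0,0,0,0,0.2],
  [0,0,0,0,0.2],
  [0,0,0,0,0.2],
  [0,0,0,0,0.2],
  [0,0,0,0,0.2],
  [0,0,0,0,0.2],
  [0,0,0,0,0.2],
], grip_force=30)

```text
time_s: 10.37
ee_pos: [0.5709, -0.313, 0.1786]
tcp_rot: [1.0, 0.001, 0.001, 0.0]
ft_force: [-1.4, 0.8, 6.5]
grip_width: 0.0338
grasp_force: 29.2
```

Call:
move_arm([
  [-0.072,0,-0.062,0,0.2],
  [-0.072,0,-0.062,0,0.2],
  [-0.08,0,-0.055,0,0.2],
  [-0.08,0,-0.055,0,0.2],
  [-0.086,0,-0.044,0,0.2],
  [-0.086,0,-0.044,0,0.2],
  [0,0,0,0,0.2],
])

```text
time_s: 10.95
ee_pos: [0.4968, -0.3135, 0.2285]
tcp_rot: [1.0, 0.0, 0.001, 0.0]
ft_force: [3.4, 2.9, 5.3]
grip_width: 0.0338
grasp_force: 35.4
```

```bash
python3 - <<'E'
from h import *
p,d,c=grab("side");cv2.imwrite("pics/s5.png",p[:,:,::-1])
E
```

```text
(no output)
```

View pics/s5.png

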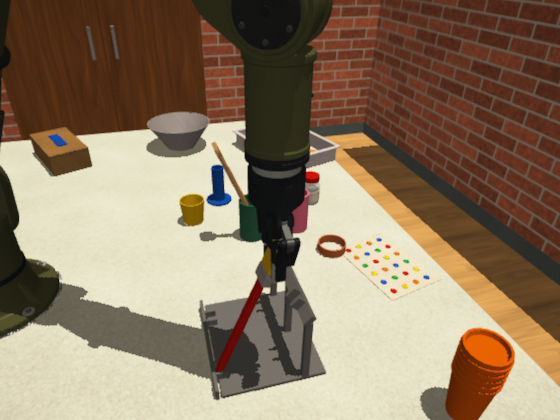

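The brush is pivoting about its foot at (220,368). The spoon now leans in the cup with its head at (215,145), towards the tube, so I'll measure it before going there. Finishing the arc first.

Call:
move_arm([
  [-0.09,0,-0.034,0,0.2],
  [-0.09,0,-0.034,0,0.2],
  [-0.095,0,-0.022,0,0.2],
  [-0.095,0,-0.022,0,0.2],
  [-0.096,0,-0.011,0,0.2],
  [-0.096,0,-0.011,0,0.2],
  [-0.06,0,0,0,0.2],
  [-0.06,0,0,0,0.2],
  [0,0,0,0,0.2],
])

```text
time_s: 11.75
ee_pos: [0.3943, -0.3133, 0.2459]
tcp_rot: [1.0, 0.0, -0.001, -0.0]
ft_force: [0.2, 1.9, 0.9]
grip_width: 0.034
grasp_force: 48.3
```

Call:
move_arm([
  [0,0,-0.1,0,0.2],
  [0,0,-0.2,0,0.2],
  [0,0,-0.2,0,0.2],
  [0,0,-0.2,0,0.2],
  [0,0,-0.13,0,0.2],
  [0,0,0,0,0.2],
  [0,0,0,0,0.2],
])

```text
time_s: 12.33
ee_pos: [0.3969, -0.3138, 0.3709]
tcp_rot: [1.0, 0.001, 0.0, 0.001]
ft_force: [-0.2, -0.2, -0.7]
grip_width: 0.0339
grasp_force: 46.2
```

```bash
python3 vert.py; python3 - <<'E'
from h import *
for n in("scene","side"):
    p,d,c=grab(n);P=cloud(d,c);hsv=cv2.cvtColor(p,cv2.COLOR_RGB2HSV)
    X=P[(d>0)&(P[...,2]>.112)&(P[...,2]<.30)&(P[...,0]>.35)&(P[...,0]<.7)&(P[...,1]>-.1)&(P[...,1]<.35)&(hsv[...,1]>70)]
    print(n,len(X))
    for z in np.arange(.12,.3,.025):
        q=X[abs(X[:,2]-z)<.012]
        if len(q)>5: print(z.round(3),np.percentile(q,[3,97],axis=0)[:,:2].round(3).tolist())
E
```

```text
12.3333 [ 0.39694103 -0.31384892  0.37086885] [-0.18113759 -0.1564925  -0.66016079] 0.033911882165572525
side zmin 0.1313968865169187
0.14 52 [ 0.384 -0.319  0.141]
0.17 100 [ 0.384 -0.321  0.17 ]
0.2 104 [ 0.385 -0.32   0.199]
0.23 121 [ 0.386 -0.32   0.23 ]
0.26 129 [ 0.387 -0.321  0.26 ]
0.29 142 [ 0.387 -0.321  0.29 ]
0.32 150 [ 0.387 -0.321  0.319]
scene zmin 0.13075206062358158
0.14 35 [ 0.388 -0.308  0.142]
0.17 49 [ 0.39  -0.308  0.17 ]
0.2 55 [ 0.391 -0.308  0.2  ]
0.23 58 [ 0.392 -0.308  0.23 ]
0.26 63 [ 0.392 -0.308  0.261]
0.29 64 [ 0.393 -0.308  0.291]
0.32 58 [ 0.394 -0.31   0.321]
scene 855
0.12 [[0.534, 0.072], [0.544, 0.085]]
0.145 [[0.523, 0.073], [0.535, 0.085]]
0.17 [[0.513, 0.073], [0.525, 0.086]]
0.195 [[0.502, 0.071], [0.513, 0.091]]
0.22 [[0.491, 0.062], [0.501, 0.1]]
0.245 [[0.48, 0.063], [0.492, 0.101]]
side 270
0.12 [[0.524, 0.067], [0.538, 0.072]]
0.145 [[0.514, 0.068], [0.53, 0.074]]
0.17 [[0.504, 0.069], [0.519, 0.074]]
0.195 [[0.495, 0.064], [0.509, 0.074]]
0.22 [[0.484, 0.057], [0.496, 0.081]]
0.245 [[0.475, 0.057], [0.486, 0.078]]
```

The spoon leans towards the robot in the cup, with its head near (0.48, 0.08) and z up to 0.26. I'll carry the brush past it at x of about 0.42, then move forward to the tube.

Call:
move_arm([
  [0.03,-0.1,0,0,0.2],
  [0.05,-0.17,0,0,0.2],
  [0.05,-0.22,0,0,0.2],
  [0.05,-0.22,0,0,0.2],
  [0.04,-0.22,0,0,0.2],
  [0,-0.22,0,0,0.2],
  [0,-0.22,0,0,0.2],
  [0,-0.22,0,0,0.2],
  [0,-0.22,0,0,0.2],
  [0,-0.22,0,0,0.2],
])

```text
time_s: 13.37
ee_pos: [0.4284, -0.0073, 0.3697]
tcp_rot: [1.0, 0.001, -0.001, 0.0]
ft_force: [-0.4, 0.2, -0.7]
grip_width: 0.0338
grasp_force: 46.2
```

Call:
move_arm([
  [0,-0.22,0,0,0.2],
  [0,-0.22,0,0,0.2],
  [0,-0.22,0,0,0.2],
  [0,-0.22,0,0,0.2],
  [0,-0.22,0,0,0.2],
  [0,-0.22,0,0,0.2],
  [0.05,-0.22,0,0,0.2],
  [0.1,-0.18,0,0,0.2],
  [0.12,-0.1,0,0,0.2],
  [0.12,-0.05,0,0,0.2],
])

```text
time_s: 14.2
ee_pos: [0.4865, 0.275, 0.3692]
tcp_rot: [1.0, 0.003, -0.001, -0.0]
ft_force: [-0.2, 0.1, -0.7]
grip_width: 0.034
grasp_force: 46.3
```

Call:
move_arm([
  [0.12,0,0,0,0.2],
  [0.08,0,0,0,0.2],
  [0.04,0,0,0,0.2],
  [0,0,0,0,0.2],
  [0,0,0,0,0.2],
  [0,0,0,0,0.2],
])

```text
time_s: 14.7
ee_pos: [0.5221, 0.2721, 0.3705]
tcp_rot: [1.0, 0.002, -0.0, 0.0]
ft_force: [0.3, 0.1, -1.1]
grip_width: 0.0336
grasp_force: 46.2
```

```bash
python3 vert.py
```

```text
14.7 [0.52205355 0.27206738 0.37049204] [ 0.3074255   0.11539375 -1.08616459] 0.03361861288534557
side zmin 0.1311093587785907
0.14 14 [0.506 0.267 0.14 ]
0.17 10 [0.512 0.265 0.176]
0.2 37 [0.507 0.265 0.2  ]
0.23 41 [0.509 0.266 0.23 ]
0.26 50 [0.508 0.266 0.259]
0.29 47 [0.51  0.265 0.29 ]
0.32 57 [0.511 0.265 0.32 ]
scene zmin 0.1310496127537094
0.14 42 [0.515 0.274 0.143]
0.17 68 [0.516 0.274 0.17 ]
0.2 76 [0.517 0.273 0.2  ]
0.23 85 [0.518 0.273 0.23 ]
0.26 95 [0.518 0.272 0.26 ]
0.29 99 [0.519 0.273 0.29 ]
0.32 102 [0.52  0.273 0.32 ]
```

Call:
move_arm([
  [0.01,0.015,0.05,0,0.2],
  [0,0,0.1,0,0.2],
  [0,0,0.1,0,0.2],
  [0,0,0.08,0,0.2],
  [0,0,0,0,0.2],
])

```text
time_s: 15.22
ee_pos: [0.5232, 0.2688, 0.3184]
tcp_rot: [1.0, 0.001, -0.002, 0.001]
ft_force: [0.4, -0.7, -1.5]
grip_width: 0.0335
grasp_force: 46.2
```

```bash
python3 - <<'E'
from h import *
a,_,_=grab("scene");b,_,_=grab("side")
f=lambda p,u,v:cv2.resize(p[v:v+120,u:u+100,::-1],(400,480),interpolation=cv2.INTER_CUBIC)
cv2.imwrite("pics/z1.png",np.hstack([f(a,362,150),f(b,170,100)]))
E
```

```text
(no output)
```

View pics/z1.png

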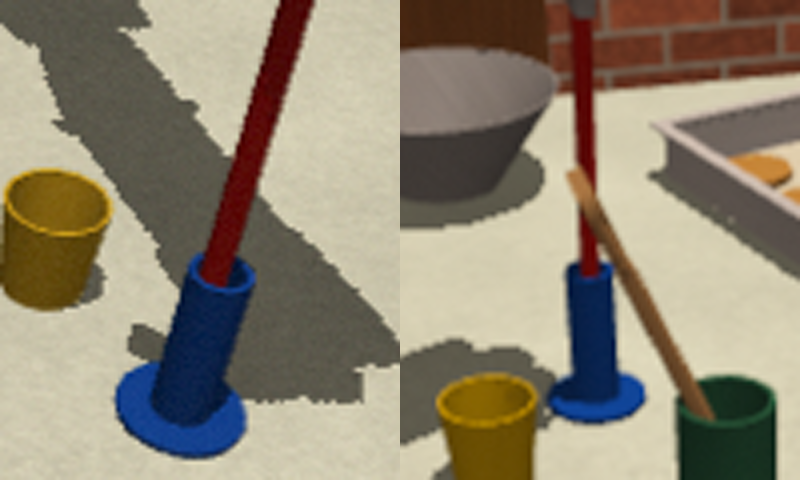

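In both views the brush foot has entered the tube mouth, at crop pixels (222,270) and (590,268). Lowering to the bottom, then releasing.

Call:
move_arm([
  [0,0,0.08,0,0.2],
  [0,0,0.12,0,0.2],
  [0,0,0.12,0,0.2],
  [0,0,0.1,0,0.2],
  [0,0,0.05,0,0.2],
  [0,0,0,0,0.2],
])

```text
time_s: 15.82
ee_pos: [0.524, 0.2695, 0.2498]
tcp_rot: [1.0, 0.001, -0.001, 0.0]
ft_force: [-1.2, 0.0, -0.9]
grip_width: 0.0339
grasp_force: 46.3
```

Call:
move_arm([
  [0,0,0,0,1],
  [0,0,0,0,1],
  [0,0,0,0,1],
  [0,0,0,0,1],
  [0,0,-0.1,0,1],
  [0,0,-0.2,0,1],
  [0,0,-0.25,0,1],
  [0,0,-0.25,0,1],
  [0,0,-0.1,0,1],
  [0,0,0,0,1],
])

```text
time_s: 16.65
ee_pos: [0.5255, 0.2706, 0.3909]
tcp_rot: [1.0, 0.001, 0.004, -0.002]
ft_force: [0.0, 0.5, -0.5]
grip_width: 0.0857
grasp_force: 0.0
```

Call:
move_arm([
  [0,0,0,0,1],
  [0,0,0,0,1],
  [0,0,0,0,1],
  [0,0,0,0,1],
  [0,0,0,0,1],
  [0,0,0,0,1],
  [0,0,0,0,1],
  [0,0,0,0,1],
  [0,0,0,0,1],
  [0,0,0,0,1],
])

```text
time_s: 17.48
ee_pos: [0.5244, 0.2697, 0.3856]
tcp_rot: [1.0, 0.001, 0.0, -0.0]
ft_force: [0.1, 0.5, -0.4]
grip_width: 0.085
grasp_force: 0.0
```

```bash
python3 - <<'E'
from h import *
a,_,_=grab("scene");p,d,c=grab("side")
cv2.imwrite("pics/end.png",np.hstack([a[100:,180:480,::-1],p[100:,120:420,::-1]]))
for n,(p,d,c) in {"side":(p,d,c),"scene":grab("scene")}.items():
    P=cloud(d,c);hsv=cv2.cvtColor(p,cv2.COLOR_RGB2HSV)
    for nm,y0,y1 in(("spoon",0,.14),("brush",.2,.34)):
        X=P[(d>0)&(P[...,2]>.112)&(P[...,2]<.3)&(P[...,0]>.4)&(P[...,0]<.65)&(P[...,1]>y0)&(P[...,1]<y1)&(hsv[...,1]>70)]
        b=X[X[:,2]<.14];t=X[X[:,2]>.18];t=t[t[:,2]<.21];b=np.median(b,0);t=np.median(t,0);v=t-b
        print(n,nm,"lean",np.arctan2(np.hypot(*v[:2]),v[2]).round(3),"foot@z.01",(b-v*(b[2]-.01)/v[2]).round(3),"top",X[:,2].max().round(3))
E
```

```text
side spoon lean 0.4 foot@z.01 [0.579 0.07  0.01 ] top 0.257
side brush lean 0.12 foot@z.01 [0.5   0.265 0.01 ] top 0.276
scene spoon lean 0.409 foot@z.01 [0.587 0.076 0.01 ] top 0.258
scene brush lean 0.101 foot@z.01 [0.512 0.273 0.01 ] top 0.276
```

View pics/end.png

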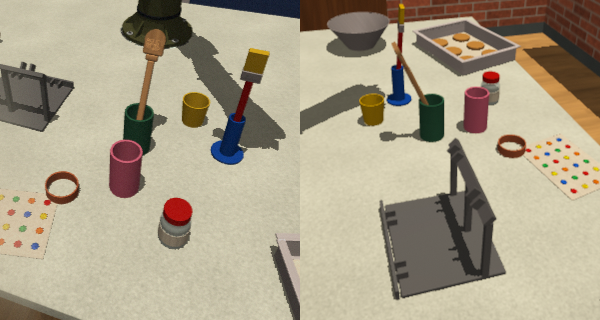

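The end views show the spoon in the green cup, leaning 0.40 rad, and the brush in the blue tube, leaning 0.11 rad. The cup, jar and ring have not moved, and the gripper is clear.

```bash
python3 -c "
from cell import bot
print(bot.close_job())"
```

```text
the job is handed in; nothing more can be done
None
```

The job is handed in at about 17.5 s of robot time: the spoon stands in the green cup (lean about 0.40 rad) and the brush in the blue tube (about 0.11 rad), and the cup, jar and ring looked undisturbed in the last pictures; no verdict came back.

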